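# Line up the lens carrier and swing the magnifier over it

### The arm

A 6-joint arm with a two-finger parallel gripper is mounted at the origin on the work surface. World frame = base frame: x ahead of the robot, y to its left, z up, the work surface at z = 0. Lengths are in m, angles in rad, forces in N, time in s.
With the tool pointing down it reaches from about 0.325 to 0.775 m from the base axis. Payload 5.5 kg.
Tool frame: the origin (TCP) lies between the finger pads; the fingertips stand 19 mm ahead of it and the grasp point (between the pads) is the TCP; z points along the fingers, x is the direction in which the jaws open and shut, and the axes are right-handed (so a half turn about z gives the same grasp; the last joint's range is limited). The gripper opens to 88 mm and grips with 3 to 60 N. Pads are 20 mm wide; open, the fingers measure 115 mm over their backs; the gripper's body (75 mm by 178 mm) begins 61 mm behind the grasp point.
Start: joints at [-1.338, 0.091, 1.231, -0, 1.82, -0.057], TCP at [0.171, -0.575, 0.242] pointing down, gripper open.
Joint ranges: [-2.87, 2.87], [-0.86, 2.18], [0.17, 2.46], [-1.51, 4.65], [0.06, 2.69], [-2.65, 2.65]. Speed limits (rad/s): [2.57, 2.57, 3.01, 3.14, 3.14, 3.14].

### API

Orientations are given as a unit quaternion [w, x, y, z].
In Python, from bench import * gives the robot as it stands.
- The arm moves only by the tool step_arm, never from a script. Its argument "deltas" is a list of rows, each a list of 4 numbers: the shift along the world's x, y, z in cm, then the turn about the world's z in rad. A call has 1 to 10 rows; each row shifts and turns the pose as measured when the row begins; what a row does not reach is not made up. A row lasts 1/12 s, in which the tool goes at most 41.7 mm and 7.16 degrees, less where a joint would pass 70% of its speed; a pose out of reach is approached as far as the arm can. A call is refused whole if a number of a shift passes 4.17 or a number of a turn 0.125, either way. A call with a gripper value outside its range is refused whole. "hand" is the finger opening in cm, from 0 to 8.78, set as the call begins (left out, the last holds). The fingers move at their own pace and stop on an object; "force" is the grip in N (left out, the last holds). Time passes only in rows, so rows that do not move let the fingers close. It gives the time, the measured TCP pose, the force and the opening at its end, in the units of the state.
- read_state(): the state, without advancing time (a new reading comes with each control period).
- camera(name): name is "side" or "top" or "wrist"; returns (picture, depth): 420x560x3 uint8, blue, green, red; 420x560 float32, m along the optical axis (not along the pixel's ray), 0 where there is no reading.
- camera_info(name): a dict with "mtx" (3x3 intrinsics, pixels), "rvec" (rotation vector, rad) and "tvec" (3), from world to camera coordinates, as OpenCV has them. Camera axes: x right, y down, z forward; pixel columns grow to the right and rows downward; lengths in m; the calibration is good to about 2 mm. A picture is of the moment at which its call begins: read the wrist's pose just before it. camera_info takes no time and is no camera call; for the wrist camera it gives the pose at the moment of the call.
- job_done(): hands the job in, once; it reports no verdict.
The state is a dict: "time_s": time; "q": joint angles; "qvel": joint speeds; "effort": joint torques, N m; "tool_pos": TCP position; "orientation": TCP orientation; "ft_force": force on the tool from outside, world axes, zero at the start; "moment": the same for the moment, N m; "opening": opening from 0.0 (shut) to 1.0 (fully open).
Only numpy, scipy, OpenCV 4.12 (cv2) and the standard library are available. Lean on these libraries where they do the work, as an engineer would, in place of code of your own. Each camera call takes 0.05 s, during which the arm holds its last target. There are 200 camera calls.

### The job

Set up the lens inspection stand. First slide the mahogany lens carrier along its track, without lifting it, until its bottom edge nearest the pillar meets the line scribed across the board; then swing the brass magnifier arm round by its upright finger post until the arm lies along the line scribed on the round dial, with the magnifier over the carrier's lens, and let go. Leave everything else where it lies.

Things in the scene. Friction and masses are not known exactly. Their poses are not given: they have to be found in the camera images.
- board: fixed wooden board of the stand, 360 x 170 x 10 mm. Origin: on the pillar's vertical axis at bench level; x runs level from the pillar along the middle of the track, z up (board spans x -70 to 290 mm, y -85 to 85). Track: the board's top (z 10 mm) between two brass rails 6 mm high, 8 mm wide, 53 mm apart, from x 50 to 285 mm, open at both ends, no stop.
- scribed_line (a point): middle of the dark line, 2 mm wide, scribed across board and rails at right angles to the track, at board x = 85 mm, z = 10 mm; the carrier's edge is to meet it
- dial (a point): centre of the top of the fixed pale round metal dial, 120 mm across, round the pillar on its axis, 76 mm above the bench; one dark line, 3 mm wide, is scribed right across it along the board's x axis: the line for the magnifier arm
- carrier: loose mahogany lens carrier, a block 70 (x) x 50 (y) x 26 mm tall, about 120 g, a round amber lens in a brass rim on top; lies between the rails, 1.5 mm play each side, towards the track's end away from the pillar. Origin: centre of its underside; x along its length, away from the pillar. It slides with plain friction and stops when no longer pushed.
- carrier_edge (a point): middle of the carrier's bottom edge nearest the pillar (35 mm from its origin on its -x side), the edge to bring to the scribed line
- carrier_lens (a point): middle of the amber lens on top of the carrier, 28 mm above its underside
- magnifier_arm (a joint): angle of the level brass arm about the pillar, rad, growing counter-clockwise from above; its zero is not the board's. Hinge friction 0.2 N m (1.2 N at the post) holds it where left. A 12 mm wide bar to the magnifier, top 92 mm above the bench; a pointed tail reaches 53 mm over the dial's other side. It starts on the robot's side of the track, clear of the carrier.
- magnifier (a point): centre of the magnifier, a clear glass in a brass ring of 68 mm outer diameter, 12 mm thick, 120 mm from the pillar's axis and 87 mm above the bench. Its x axis points along the arm, outward from the pillar.
- finger_post (a point): middle of the top end of the upright round brass finger post, 14 mm thick and 35 mm tall, at the arm's outer end, 170 mm from the pillar's axis; its top is 127 mm above the bench, its foot on the arm's top at 92 mm. It may be pinched from above from any side or pushed.
- spare_lens: loose amber glass lens, 36 mm across, 7 mm thick, lying on the board beside the track; bystander
- focus_knob: small loose brass focusing knob, 24 mm across, 20 mm tall, standing on the board on the other side of the track; bystander
- hood: tortoiseshell viewer hood, a flared box about 135 x 90 x 60 mm; bystander
- burnisher: flat boxwood burnishing stick about 175 mm long, 14 mm wide, 10 mm thick; bystander
- screwdriver: screwdriver, 170 mm long; bystander
- polish_tin: round metal tin, 60 mm across, 45 mm tall; bystander
Mind the look-alikes: they are no part of the job. Leave any blue, grey or turquoise look-alike of the carrier alone.

How it is judged:
On the way, in this order (a step that is already met when the one before it is completed fails the run):
1. the carrier's edge meets the line scribed across the board, at rest, with the arm not yet set (x of carrier_edge in the frame of board between 0.082 and 0.088 m and y of carrier_edge in the frame of board between -0.005 and 0.005 m and z of carrier in the frame of board below 0.014 m and angle between the x axis of carrier and the x axis of board, either way round below 0.09 rad and linear speed of carrier below 0.01 m/s), for 0.2 s.
2. the arm lies along the dial's line, the magnifier over the carrier's lens (angle between the x axis of magnifier and the x axis of board, either way round below 0.04 rad and horizontal distance between magnifier and carrier_lens below 0.02 m and velocity of joint magnifier_arm between -0.05 and 0.05 rad/s), for 0.2 s.
At the end, for the whole second after the job is handed in: Carrier at rest between the rails, its bottom edge nearest the pillar within 3 mm of the middle of the line across the board; arm released, at rest within 0.04 rad (2.3 degrees) of the dial's line, magnifier centre within 20 mm of the carrier's lens seen from above (all of step 1 and all of step 2); the robot touches nothing.
It fails at once if the carrier is lifted off its track (over 8 mm) (z of carrier in the frame of board above 0.018 m).
It fails at once if another loose thing is moved by more than 20 mm (distance of any of spare_lens, focus_knob, hood, burnisher, screwdriver, polish_tin from where it was at the start of the episode above 0.02 m).
It also fails if it takes over 54 s, if anything falls off the work surface, if the arm or the gripper's body presses on something with over 40 N, if the wrist force passes 120 N, or if a joint passes its speed limit or range.

## Working session

There is one attempt and no reset: what is moved stays moved. The work goes in short steps, Python scripts to look and compute and a tool call to move; the robot and the scene stay as the last step left them, time stands still between calls to the robot, and variables do not carry over. Pictures are saved under pics/ and viewed, about 8 in all and at most 12, crops included, and the job is handed in when it is done.

Besides the shell and the picture viewer there is one more tool, called after "Request:" as a command line: name --pt "numbers of a row" for each row, then --argument value for the rest. step_arm: Moves the arm, as the interface text tells. Its arguments: {"type":"object","properties":{"deltas":{"type":"array"},"hand":{"type":"number"},"force":{"type":"number"}},"required":["deltas"]}

```bash
mkdir -p pics; cat > h.py <<'E'
from bench import *
import numpy as np, cv2
def snap(n,f):
    im,d=camera(n); cv2.imwrite('pics/%s.png'%f,im); np.savez('pics/%s.npz'%f,im=im,d=d,**{k:np.array(v,float) for k,v in camera_info(n).items() if k in('mtx','rvec','tvec')}); return im,d
def load(f): return np.load('pics/%s.npz'%f)
def w(f,px,z=None):
    L=load(f); R=cv2.Rodrigues(L['rvec'])[0]; t=L['tvec'].ravel(); out=[]
    for u,v in px:
        r=np.linalg.inv(L['mtx'])@[u,v,1]
        C=-R.T@t; D=R.T@r
        s=(z-C[2])/D[2] if z is not None else np.median(L['d'][int(v)-1:int(v)+2,int(u)-1:int(u)+2])
        out.append(C+s*D)
    return np.array(out).round(4)
def proj(f,P):
    L=load(f); return cv2.projectPoints(np.array(P,float),L['rvec'],L['tvec'],L['mtx'],None)[0][:,0].round(1)
E
python3 - <<'E'
from h import *
snap('top','t0');snap('side','s0')
print(read_state()['time_s'])
E
```

```text
0.1
```

View pics/t0.png

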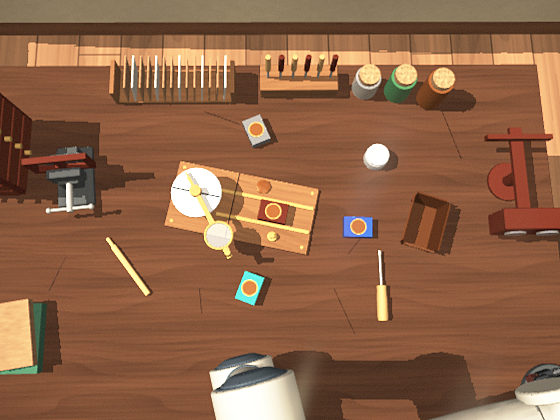

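View pics/s0.png

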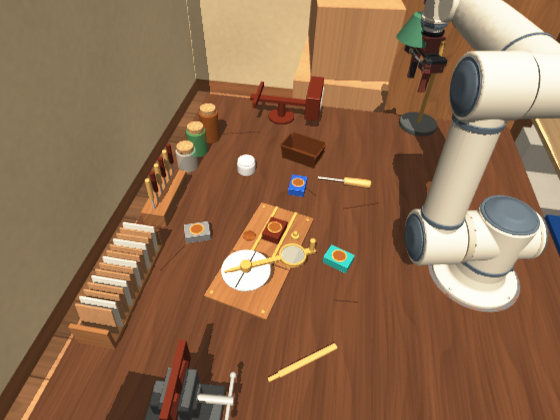

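The top view shows the dial at about (196,192), the magnifier at (218,236) and the post near (227,254). There are four carrier-like blocks: mahogany on the track (273,211), blue (358,227), grey (256,130) and turquoise (250,288). The mahogany one between the rails fits the description. I'll confirm it in an enlarged crop.

```bash
python3 - <<'E'
from h import *
L=load('t0');im=L['im'][150:270,155:325]
cv2.imwrite('pics/c0.png',cv2.resize(im,None,fx=4.7,fy=4.7,interpolation=cv2.INTER_CUBIC))
print(w('t0',[(181,161),(320,187),(307,254),(165,226)],.01))
print('dial',w('t0',[(196,192)],.076),w('t0',[(196,196)]),'car',w('t0',[(273,211)],.038),w('t0',[(273,211)]),'mag',w('t0',[(218,236)],.087),'post',w('t0',[(227,254)],.1))
E
```

```text
[[ 0.6781  0.2036  0.01  ]
 [ 0.6068 -0.1486  0.01  ]
 [ 0.4372 -0.1112  0.01  ]
 [ 0.511   0.2396  0.01  ]]
dial [[0.5814 0.1557 0.076 ]] [[0.5676 0.1532 0.0939]] car [[ 0.5407 -0.0282  0.038 ]] [[ 0.5409 -0.0282  0.037 ]] mag [[0.4732 0.1016 0.087 ]] post [[0.4295 0.0796 0.1   ]]
```

View pics/c0.png

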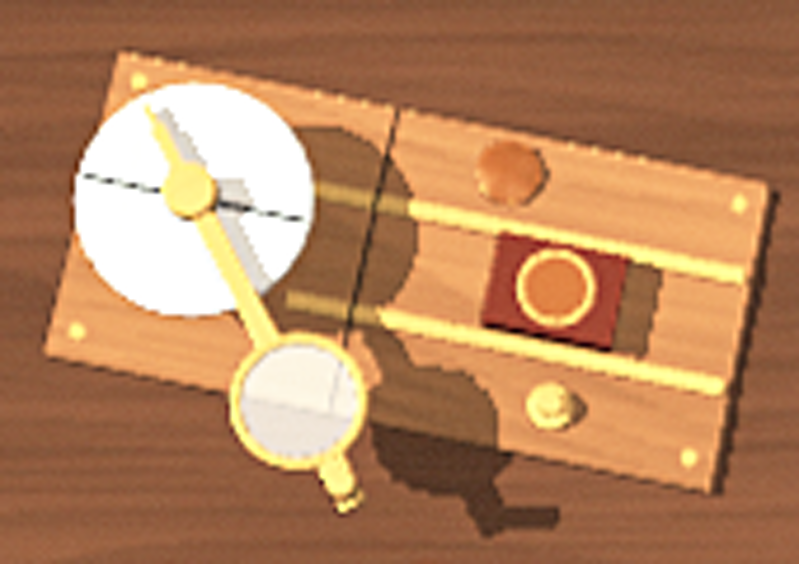

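The crop confirms the mahogany carrier between the rails, with its lens at crop (556,287). The scribed line runs from (398,110) to (347,335), and the arm sits clear on the robot's side. Next I'll fit the board frame.

```bash
cat >> h.py <<'E'
def fit(B,W):
    B=np.array(B,float)[:,:2];W=np.array(W)[:,:2];b=B-B.mean(0);q=W-W.mean(0)
    a=np.arctan2((b[:,0]*q[:,1]-b[:,1]*q[:,0]).sum(),(b*q).sum())
    R=np.array([[np.cos(a),-np.sin(a)],[np.sin(a),np.cos(a)]]); o=W.mean(0)-R@B.mean(0)
    return a,R,o,(W-(B@R.T+o)).round(4)
E
python3 - <<'E'
from h import *
c=lambda P:[((x+.5)/4.7-.5+155,(y+.5)/4.7-.5+150) for x,y in P]
B=[(-.07,.085),(.29,.085),(.29,-.085),(-.07,-.085)]
W=w('t0',c([(119,53),(769,184),(715,492),(46,352)]),.01)
a,R,o,r=fit(B,W);print(a,o,r.tolist())
b=lambda P:((P[:,:2]-o)@R).round(4).tolist()
print('line',b(w('t0',c([(398,110),(347,335)]),.01)))
print('dial ends',b(w('t0',c([(85,176),(302,218)]),.076)),'dial c',b(w('t0',c([(194,200)]),.076)))
print('carrier top',b(w('t0',c([(500,235),(627,262),(612,350),(483,325)]),.036)),'lens',b(w('t0',c([(556,287)]),.038)))
print('mag',b(w('t0',c([(298,400)]),.087)),'post',b(w('t0',c([(345,497)]),.127)),'tail',b(w('t0',c([(149,108)]),.09)))
print('spare',b(w('t0',c([(511,173)]),.015)),'knob',b(w('t0',c([(551,404)]),.03)))
for x in(.217,.12,.17): print(x,R@[x,0]+o)
s=read_state();print(s['tool_pos'],s['orientation'],s['opening'])
np.savez('board.npz',a=a,R=R,o=o)
E
```

```text
-1.7851874805016565 [0.58137778 0.15570667] [[-0.0009, 0.0003], [-0.0004, 0.0017], [-0.0002, -0.001], [0.0016, -0.001]]
line [[0.0843, 0.0837], [0.084, -0.0423]]
dial ends [[-0.0571, 0.0006], [0.0554, 0.0016]] dial c [[-0.0002, -0.0004]]
carrier top [[0.1536, 0.0218], [0.2217, 0.0212], [0.2231, -0.0263], [0.1548, -0.0269]] lens [[0.188, 0.0001]]
mag [[0.0752, -0.0913]] post [[0.1121, -0.1373]] tail [[-0.0308, 0.0386]]
spare [[0.1514, 0.0607]] knob [[0.1976, -0.0596]]
0.217 [ 0.53521048 -0.05632535]
0.12 [0.55584747 0.03845394]
0.17 [ 0.54520985 -0.01040137]
[ 0.17138341 -0.57477475  0.24064515] [-5.33384749e-04  8.01804312e-01 -5.97586077e-01 -6.63481264e-04] 1.0036549384310345
```

Request:
step_arm --pt "2.3 3.4 0 -0.05" --pt "2.3 3.4 0 -0.05" --pt "2.3 3.4 0 -0.05" --pt "2.3 3.4 0 -0.05" --pt "2.3 3.4 0 -0.05" --pt "2.3 3.4 0 -0.05" --pt "2.3 3.4 0 -0.05" --pt "2.3 3.4 0 -0.05" --pt "2.3 3.4 0 -0.05" --pt "2.3 3.4 0 -0.05" --hand 8.78 --force 5

```text
time_s: 0.93
tool_pos: [0.3972, -0.2292, 0.2302]
orientation: [0.004, -0.614, 0.789, 0.007]
ft_force: [0.0, -0.2, -0.2]
opening: 0.999
```

Request:
step_arm --pt "2.6 3.2 0 0" --pt "2.6 3.2 0 0" --pt "2.6 3.2 0 0" --pt "2.6 3.2 0 0.01" --pt "2.6 3.2 0 0.01" --pt "1.4 3.0 0 0.01" --pt "0 0 0 0" --pt "0 0 0 0"

```text
time_s: 1.6
tool_pos: [0.5427, -0.026, 0.226]
orientation: [0.003, -0.629, 0.777, 0.009]
ft_force: [-0.4, -1.2, -0.4]
opening: 1.001
```

```bash
cat > st.py <<'E'
from h import *
N=np.load('board.npz');s=read_state();q=s['orientation'];p=s['tool_pos']
yaw=np.arctan2(2*q[1]*q[2]+2*q[0]*q[3],q[0]**2+q[1]**2-q[2]**2-q[3]**2)
print('t',round(s['time_s'],2),'p',np.round(p,4),'board',((p[:2]-N['o'])@N['R']).round(4),'dyaw',round(float(N['a']-yaw),4),'f',np.round(s['ft_force'],1),'op',round(s['opening'],3),'q6',s['q'][5].round(2))
E
python3 st.py; python3 - <<'E'
from h import *
snap('wrist','w1')
E
```

```text
t 1.6 p [ 0.5427 -0.026   0.226 ] board [0.1858 0.0009] dyaw -0.0041 f [-0.4 -1.2 -0.4] op 1.001 q6 1.66
```

View pics/w1.png

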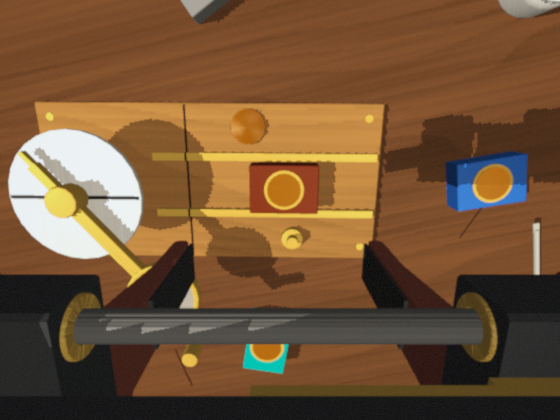

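The wrist view shows the scribed line as column ~187 (rows 105–240). The carrier top spans columns 250–319 and rows 163–213, and its lens is at (284,189). I'll measure from this view.

```bash
python3 - <<'E'
from h import *
N=np.load('board.npz');b=lambda P:((P[:,:2]-N['o'])@N['R']).round(4).tolist()
L=load('w1');hsv=cv2.cvtColor(L['im'],cv2.COLOR_BGR2HSV)
print('board corners',b(w('w1',[(36,102),(385,104)],.01)))
print('line',b(w('w1',[(184.5,106),(190,205)],.01)),'car',b(w('w1',[(250,163),(319,163),(319,213),(250,213)],.036)),'lens',b(w('w1',[(284,189)],.038)),'dial',b(w('w1',[(12,197),(138,198)],.076)), b(w('w1',[(75,193)],.076)))
print('z car',w('w1',[(258,170)]))
for r in (120,140,185): print(r,L['im'][r,180:195].sum(1))
E
```

```text
board corners [[-0.0652, 0.0868], [0.2913, 0.086]]
line [[0.0875, 0.0834], [0.0861, -0.0211]] car [[0.1559, 0.029], [0.224, 0.0293], [0.2258, -0.0218], [0.1549, -0.0224]] lens [[0.1897, 0.0035]] dial [[-0.0559, 0.0024], [0.0585, 0.0022]] [[0.0021, 0.0064]]
z car [[ 0.5681 -0.009   0.0359]]
120 [390 393 381 315 201 232 347 384 388 390 387 386 388 386 387]
140 [262 269 273 266 224 150 122 223 263 259 266 265 270 265 264]
185 [259 256 257 259 256 263 257 213 136 148 216 250 253 255 259]
```

Request:
step_arm --pt "-0.1 -0.3 -3 0" --pt "0 0 -3 0" --pt "0 0 -3 0" --pt "0 0 -3 0" --pt "0 0 -2.5 0" --pt "0 0 -2 0" --pt "0 0 0 0" --pt "0 0 0 0"

```text
time_s: 2.32
tool_pos: [0.5362, -0.0401, 0.057]
orientation: [0.003, -0.623, 0.782, 0.007]
ft_force: [-0.3, -0.2, 0.2]
opening: 0.998
```

```bash
python3 st.py
```

```text
t 2.32 p [ 0.5362 -0.0401  0.057 ] board [ 0.2009 -0.0025] dyaw 0.0101 f [-0.3 -0.2  0.2] op 0.998 q6 1.65
```

Request:
step_arm --pt "0.6 1.1 0 0.01" --pt "0 0 0 0" --pt "0 0 0 0"

```text
time_s: 2.57
tool_pos: [0.5438, -0.0303, 0.061]
orientation: [0.005, -0.626, 0.779, 0.005]
ft_force: [-0.5, -0.2, 0.3]
opening: 1.005
```

```bash
python3 st.py
```

```text
t 2.57 p [ 0.5438 -0.0303  0.061 ] board [0.1898 0.0029] dyaw 0.0025 f [-0.5 -0.2  0.3] op 1.005 q6 1.66
```

Request:
step_arm --pt "-0.2 0.1 -0.8 0" --pt "0 0.1 -0.8 0" --pt "0 0 0 0" --pt "0 0 0 0"

```text
time_s: 2.9
tool_pos: [0.5442, -0.0278, 0.0478]
orientation: [0.007, -0.627, 0.779, 0.002]
ft_force: [-0.5, -0.3, 1.2]
opening: 1.002
```

```bash
python3 st.py
```

```text
t 2.9 p [ 0.5442 -0.0278  0.0478] board [0.1873 0.0027] dyaw 0.0011 f [-0.5 -0.3  1.2] op 1.002 q6 1.66
```

Request:
step_arm --pt "-0.1 -0.1 -0.5 0" --pt "0 0 0 0" --pt "0 0 0 0"

```text
time_s: 3.15
tool_pos: [0.543, -0.0288, 0.0422]
orientation: [0.007, -0.627, 0.779, 0.002]
ft_force: [0.9, 0.1, 0.6]
opening: 0.999
```

Request:
step_arm --pt "0 0 0 0" --pt "0 0 0 0" --pt "0 0 0 0" --pt "0 0 0 0" --pt "0 0 0 0" --pt "0 0 0 0" --hand 6.5 --force 5

```text
time_s: 3.65
tool_pos: [0.5428, -0.0289, 0.0421]
orientation: [0.007, -0.627, 0.779, 0.003]
ft_force: [-0.4, 0.2, -0.4]
opening: 0.794
```

```bash
python3 st.py
```

```text
t 3.65 p [ 0.5428 -0.0289  0.0421] board [0.1886 0.0016] dyaw 0.001 f [-0.4  0.2 -0.4] op 0.794 q6 1.66
```

Request:
step_arm --pt "0.2 1.0 0 0" --pt "0.2 1.0 0 0" --pt "0.2 1.0 0 0" --pt "0 0 0 0"

```text
time_s: 3.98
tool_pos: [0.5493, 0.0036, 0.0421]
orientation: [0.007, -0.626, 0.779, 0.003]
ft_force: [0.3, 0.7, 0.4]
opening: 0.798
```

```bash
python3 st.py
```

```text
t 3.98 p [0.5493 0.0036 0.0421] board [0.1554 0.001 ] dyaw 0.0026 f [0.3 0.7 0.4] op 0.798 q6 1.72
```

Request:
step_arm --pt "0.2 1.0 0 0" --pt "0.2 1.0 0 0" --pt "0.2 0.8 0 0" --pt "0 0 0 0" --pt "0 0 0 0"

```text
time_s: 4.4
tool_pos: [0.5561, 0.0367, 0.0421]
orientation: [0.007, -0.628, 0.779, 0.003]
ft_force: [-0.1, -1.1, 0.1]
opening: 0.796
```

```bash
python3 st.py
```

```text
t 4.4 p [0.5561 0.0367 0.0421] board [0.1217 0.0006] dyaw -0.0006 f [-0.1 -1.1  0.1] op 0.796 q6 1.78
```

Request:
step_arm --pt "0 0.15 0 0" --pt "0 0 0 0" --pt "0 0 0 0"

```text
time_s: 4.65
tool_pos: [0.5562, 0.0384, 0.042]
orientation: [0.007, -0.628, 0.778, 0.003]
ft_force: [-0.3, -0.0, -0.3]
opening: 0.794
```

```bash
python3 st.py
```

```text
t 4.65 p [0.5562 0.0384 0.042 ] board [0.12   0.0003] dyaw -0.0008 f [-0.3 -0.  -0.3] op 0.794 q6 1.78
```

Request:
step_arm --pt "0 0 0 0" --pt "0 0 0 0" --pt "0 0 0 0" --pt "0 0 0.6 0" --pt "0 0 0.6 0" --pt "0 0 0.6 0" --hand 7.9

```text
time_s: 5.15
tool_pos: [0.5552, 0.0373, 0.0601]
orientation: [0.006, -0.627, 0.779, 0.003]
ft_force: [-0.2, -0.5, -0.2]
opening: 0.898
```

Request:
step_arm --pt "0 0 2 0" --pt "0 0 3 0" --pt "0 0 3 0" --pt "0 0 3 0" --pt "0 0 3 0" --pt "0 0 1 0" --pt "0 0 0 0"

```text
time_s: 5.73
tool_pos: [0.5531, 0.037, 0.2213]
orientation: [0.007, -0.627, 0.779, 0.003]
ft_force: [-0.9, -0.5, -0.4]
opening: 0.9
```

```bash
python3 st.py; python3 - <<'E'
from h import *
snap('wrist','w2');snap('top','t2')
a=load('w2')['im'];b=cv2.resize(load('t2')['im'][150:270,155:325],None,fx=3.5,fy=3.5,interpolation=cv2.INTER_CUBIC)
cv2.imwrite('pics/w2c.png',cv2.resize(a[60:300],(800,343)))
cv2.imwrite('pics/t2c.png',b)
E
```

```text
t 5.73 p [0.5531 0.037  0.2213] board [ 0.122  -0.0024] dyaw 0.0015 f [-0.9 -0.5 -0.4] op 0.9 q6 1.79
```

View pics/w2.png

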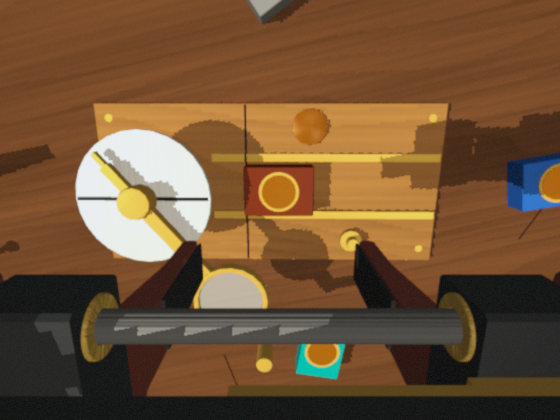

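The wrist view shows the carrier's left edge at column ~245–246, right at the scribed line (columns 245–248). The lens is at (279,191).

```bash
python3 - <<'E'
from h import *
N=np.load('board.npz');b=lambda P:((P[:,:2]-N['o'])@N['R']).round(4)
for f,lens0 in(('w2',(279,191)),('t2',(238,203))):
    L=load(f);im=L['im'];h=cv2.cvtColor(im,cv2.COLOR_BGR2HSV)
    # lens centre by ellipse of rim+lens, carrier mask
    m=((h[...,0]<9)|(h[...,0]>172))&(h[...,1]>150)&(h[...,2]<175)
    q=(proj(f,[[.556,.0385,.036]])[0]);print(f,'expected centre',q)
    m2=np.zeros(m.shape,np.uint8);u,v=q.astype(int);m2[v-35:v+36,u-45:u+46]=m[v-35:v+36,u-45:u+46]
    ys,xs=np.nonzero(m2);print('mask bbox',np.percentile(xs,[1,50,99]),np.percentile(ys,[1,50,99]),len(xs))
    # scribed line: darkest column along board direction at both sides: sample board x for y=+-.07/.04
    for y in(.075,.06,.045):
        X=np.arange(.076,.096,.0005);P=[np.r_[N['R']@[x,y]+N['o'],.01] for x in X]
        pp=proj(f,P).astype(np.float32);g=cv2.remap(cv2.cvtColor(im,cv2.COLOR_BGR2GRAY),pp[:,0],pp[:,1],cv2.INTER_LINEAR).ravel().astype(float)
        wt=np.clip(np.median(g)-15-g,0,None);print('line y',y,(X*wt).sum()/wt.sum())
    # carrier top edges along x
    for y in(-.018,.018):
        X=np.arange(.07,.17,.0005);P=[np.r_[N['R']@[x,y]+N['o'],.036] for x in X];pp=proj(f,P).astype(np.float32)
        s=cv2.remap(im,pp[:,0],pp[:,1],cv2.INTER_LINEAR).reshape(-1,3).astype(float)
        r=s[:,1]/s[:,2];mm=r<.45;print('edges',y,X[mm].min() if mm.any() else None,X[mm].max() if mm.any() else None)
E
```

```text
w2 expected centre [277.9 192.7]
mask bbox [245. 278. 312.] [165. 185. 213.] 1849
line y 0.075 0.08598245614035087
line y 0.06 0.08579775280898877
line y 0.045 0.08592682926829268
edges -0.018 0.08700000000000002 0.15350000000000008
edges 0.018 0.08700000000000002 0.15400000000000008
t2 expected centre [245.8 205.3]
mask bbox [218.2 242.  259.8] [177.2 208.  218. ] 321
line y 0.075 nan
line y 0.06 nan
line y 0.045 0.09565384615384617
edges -0.018 0.08600000000000002 0.15300000000000008
edges 0.018 0.08550000000000002 0.14700000000000008<stdin>:14: RuntimeWarning: invalid value encountered in scalar divide
```

View pics/t2c.png

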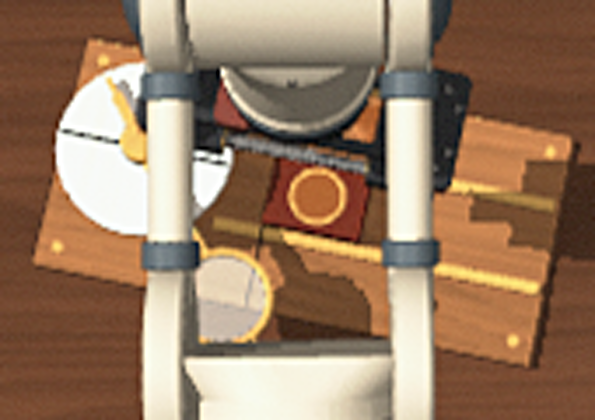

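Edge estimate: the wrist view gives edge minus line of about -0.6 mm, and the pinched tool pose put the edge at board x 85.0 mm. Both are well inside ±3 mm. Next is the post, at board angle ≈ -50.8°, jaws tangential.

Request:
step_arm --pt "-1.8 0.6 0 0.1" --pt "-1.8 0.6 0 0.1" --pt "-1.8 0.6 0 0.1" --pt "-1.8 0.6 0 0.1" --pt "-1.8 0.6 0 0.1" --pt "-1.8 0.6 0 0.1" --pt "-1.5 0.6 0 0.084" --pt "0 0 0 0" --pt "0 0 0 0" --hand 6

```text
time_s: 6.58
tool_pos: [0.4179, 0.0794, 0.1918]
orientation: [0.009, 0.859, -0.511, -0.018]
ft_force: [-0.5, 0.2, -1.2]
opening: 0.682
```

```bash
python3 st.py; python3 - <<'E'
from h import *
N=np.load('board.npz')
snap('top','t3');snap('wrist','w3');snap('side','s3')
P=[np.r_[N['R']@[.1074,-.1317]+N['o'],.127]]
print(P,[proj(f,P) for f in('t3','w3','s3')])
E
```

```text
t 6.58 p [0.4179 0.0794 0.1918] board [ 0.1094 -0.1435] dyaw -0.7122 f [-0.5  0.2 -1.2] op 0.682 q6 1.18
[array([0.42984328, 0.07878499, 0.127     ])] [array([[226.5, 252.5]]), array([[288.7, 214.6]]), array([[313.7, 240.5]])]
```

View pics/w3.png

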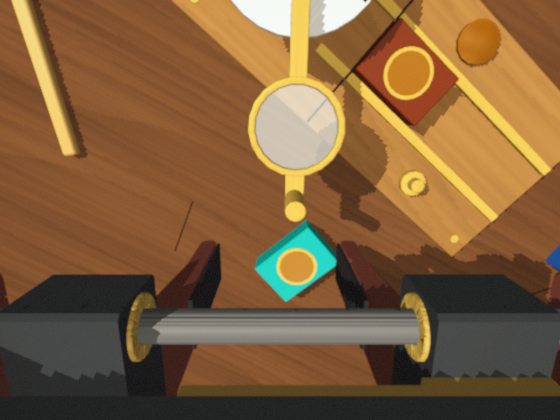

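The wrist view shows the post's top disc at (295,211), against a prediction of (289,215). The carrier still meets the line.

```bash
python3 - <<'E'
from h import *
N=np.load('board.npz')
p=w('w3',[(295,211)],.127);b=((p[0,:2]-N['o'])@N['R']);print(p,b,np.hypot(*b),np.degrees(np.arctan2(b[1],b[0])),w('w3',[(295,211)]))
m=w('w3',[(297,127)],.09);bb=((m[0,:2]-N['o'])@N['R']);print(bb,np.hypot(*bb),np.degrees(np.arctan2(bb[1],bb[0])))
E
```

```text
[[0.4339 0.0764 0.127 ]] [ 0.10886731 -0.12722874] 0.16744922901341716 -49.447000871996636 [[0.4339 0.0764 0.1269]]
[ 0.07730856 -0.0880459 ] 0.11716950845137018 -48.715303748285805
```

Request:
step_arm --pt "1.4 -0.2 0 0" --pt "0 0 -2 0" --pt "0 0 -2 0" --pt "0 0 0 0"

```text
time_s: 7.07
tool_pos: [0.4366, 0.0756, 0.1517]
orientation: [0.009, 0.857, -0.515, -0.017]
ft_force: [-1.2, 0.6, -0.9]
opening: 0.684
```

```bash
python3 st.py
```

```text
t 7.07 p [0.4366 0.0756 0.1517] board [ 0.1091 -0.1244] dyaw -0.7034 f [-1.2  0.6 -0.9] op 0.684 q6 1.17
```

Request:
step_arm --pt "-0.5 0.1 0 0" --pt "0 0 -1.6 0" --pt "0 0 -1.6 0" --pt "0 0 0 0"

```text
time_s: 7.4
tool_pos: [0.4328, 0.0759, 0.1215]
orientation: [0.008, 0.856, -0.517, -0.016]
ft_force: [-1.0, -0.2, 0.0]
opening: 0.684
```

```bash
python3 st.py
```

```text
t 7.4 p [0.4328 0.0759 0.1215] board [ 0.1096 -0.1282] dyaw -0.6985 f [-1.  -0.2  0. ] op 0.684 q6 1.18
```

Request:
step_arm --pt "0 0 -0.2 0" --pt "0 0 0 0" --pt "0 0 0 0" --pt "0 0 0 0" --pt "0 0 0 0" --pt "0 0 0 0" --pt "0 0 0 0" --hand 1.0 --force 8

```text
time_s: 7.98
tool_pos: [0.4349, 0.076, 0.1261]
orientation: [0.006, 0.856, -0.517, -0.013]
ft_force: [-0.2, -1.0, -0.0]
opening: 0.192
```

```bash
python3 st.py
```

```text
t 7.98 p [0.4349 0.076  0.1261] board [ 0.109  -0.1261] dyaw -0.6971 f [-0.2 -1.  -0. ] op 0.192 q6 1.18
```

Request:
step_arm --pt "-0.2 0 -0.5 0" --pt "0 0 -0.2 0" --pt "0 0 0 0" --pt "0 0 0 0"

```text
time_s: 8.32
tool_pos: [0.4343, 0.0759, 0.1228]
orientation: [0.004, 0.856, -0.518, -0.01]
ft_force: [0.7, 1.5, -0.7]
opening: 0.156
```

```bash
python3 st.py
```

```text
t 8.32 p [0.4343 0.0759 0.1228] board [ 0.1093 -0.1267] dyaw -0.6971 f [ 0.7  1.5 -0.7] op 0.156 q6 1.18
```

```bash
cat > arc.py <<'E'
import sys
from h import *
N=np.load('board.npz');s=read_state();q=s['orientation'];p=s['tool_pos'];c=(p[:2]-N['o'])@N['R']
yaw=np.arctan2(2*q[1]*q[2]+2*q[0]*q[3],q[0]**2+q[1]**2-q[2]**2-q[3]**2)
t0=np.arctan2(c[1],c[0]);n=int(sys.argv[1]);t1=min(0,t0+n*.072) if len(sys.argv)<3 else float(sys.argv[2])
print('ang',t0,'r',np.hypot(*c),'z',p[2],'op',s['opening'],'f',np.round(s['ft_force'],1))
ts=np.linspace(t0,t1,n+1);rs=np.linspace(np.hypot(*c),.1675,n+1)
W=np.array([N['R']@[r*np.cos(t),r*np.sin(t)]+N['o'] for r,t in zip(rs,ts)])
dy=(N['a']+t1+np.pi/2-yaw+np.pi/2)%np.pi-np.pi/2
print((np.diff(W,axis=0)*100).round(2).tolist(),'dz cm',round((.122-p[2])*100,2),'turn/row',round(dy/n,3))
E
python3 arc.py 4
```

```text
ang -0.8591379090199165 r 0.16733056285920198 z 0.1228281769105298 op 0.1561531813722092 f [ 0.7  1.5 -0.7]
[[0.61, -1.04], [0.68, -0.99], [0.75, -0.94], [0.82, -0.89]] dz cm -0.08 turn/row 0.076
```

Request:
step_arm --pt "0.6 -1.05 0 0.075" --pt "0.7 -1.0 0 0.075" --pt "0.75 -0.95 0 0.075" --pt "0.8 -0.9 0 0.075"

```text
time_s: 8.65
tool_pos: [0.462, 0.0375, 0.1228]
orientation: [0.006, 0.926, -0.377, -0.01]
ft_force: [-0.0, 1.7, 1.2]
opening: 0.158
```

```bash
python3 arc.py 4
```

```text
ang -0.5757534117875329 r 0.16797352342660357 z 0.12280137953720452 op 0.15787473047719602 f [-0.   1.7  1.2]
[[0.89, -0.82], [0.95, -0.75], [1.0, -0.68], [1.04, -0.61]] dz cm -0.08 turn/row 0.068
```

Request:
step_arm --pt "0.9 -0.8 0 0.068" --pt "0.95 -0.75 0 0.068" --pt "1.0 -0.7 0 0.068" --pt "1.05 -0.6 0 0.068"

```text
time_s: 8.98
tool_pos: [0.5016, 0.007, 0.1228]
orientation: [0.008, 0.97, -0.242, -0.01]
ft_force: [-1.8, -0.2, 2.3]
opening: 0.158
```

```bash
python3 arc.py 4
```

```text
ang -0.2781112985293977 r 0.16875096928561015 z 0.12278564589944922 op 0.15822871950555312 f [-1.8 -0.2  2.3]
[[1.07, -0.49], [1.09, -0.41], [1.12, -0.34], [1.14, -0.26]] dz cm -0.08 turn/row 0.068
```

Request:
step_arm --pt "1.05 -0.5 0 0.068" --pt "1.1 -0.4 0 0.068" --pt "1.1 -0.35 0 0.068" --pt "1.0 -0.25 0 0.068" --pt "0 0 0 0" --pt "0 0 0 0"

```text
time_s: 9.48
tool_pos: [0.5469, -0.0103, 0.1228]
orientation: [0.009, 0.995, -0.101, -0.01]
ft_force: [-1.6, 0.7, 2.2]
opening: 0.158
```

```bash
python3 arc.py 1 0; python3 - <<'E'
from h import *
snap('wrist','w4')
E
```

```text
ang 0.009767206239300972 r 0.1695455244642516 z 0.12279806457370826 op 0.15802234432349158 f [-1.6  0.7  2.2]
[[-0.12, 0.23]] dz cm -0.08 turn/row -0.011
```

View pics/w4.png

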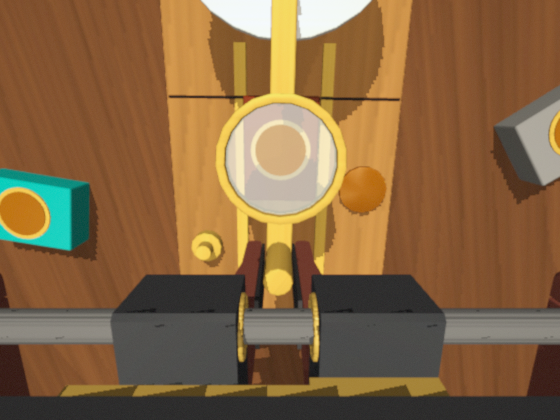

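The wrist view shows the magnifier at (281,157) over the lens at (280,150), with the arm nearly vertical between the rails. My measured angle is about 0.01 rad. I'll release, lift, retreat and check from above.

Request:
step_arm --pt "0 0 0 0" --pt "0 0 0 0" --pt "0 0 0 0" --pt "0 0 0 0" --pt "0 0 0 0" --hand 5

```text
time_s: 9.95
tool_pos: [0.5445, -0.0096, 0.1215]
orientation: [0.01, 0.995, -0.103, -0.011]
ft_force: [0.4, -0.1, 0.5]
opening: 0.496
```

Request:
step_arm --pt "0 0 1 0" --pt "0 0 2 0" --pt "0 0 3 0" --pt "0 0 3 0" --pt "0 0 3 0" --pt "-1 -3.5 0 0" --pt "-1 -3.5 0 0" --pt "-1 -3.5 0 0" --pt "-1 -3.5 0 0" --pt "-1 -3.5 0 0"

```text
time_s: 10.78
tool_pos: [0.4908, -0.183, 0.254]
orientation: [0.01, 0.995, -0.097, -0.009]
ft_force: [0.2, 0.4, 0.9]
opening: 0.57
```

Request:
step_arm --pt "-2 -3.5 0.2 0" --pt "-2 -3.5 0.2 0" --pt "-2 -3.5 0.2 0" --pt "-2 -3.5 0.2 0" --pt "-2 -3.5 0.2 0" --pt "0 0 0 0" --pt "0 0 0 0"

```text
time_s: 11.37
tool_pos: [0.3815, -0.3696, 0.2703]
orientation: [0.012, 0.995, -0.101, -0.007]
ft_force: [1.0, -0.2, -0.6]
opening: 0.567
```

```bash
python3 st.py; python3 - <<'E'
from h import *
snap('top','t5')
cv2.imwrite('pics/t5c.png',cv2.resize(load('t5')['im'][150:270,155:325],None,fx=4.7,fy=4.7,interpolation=cv2.INTER_CUBIC))
E
```

```text
t 11.37 p [ 0.3815 -0.3696  0.2703] board [ 0.5558 -0.0835] dyaw -1.5817 f [ 1.  -0.2 -0.6] op 0.567 q6 -0.62
```

View pics/t5c.png

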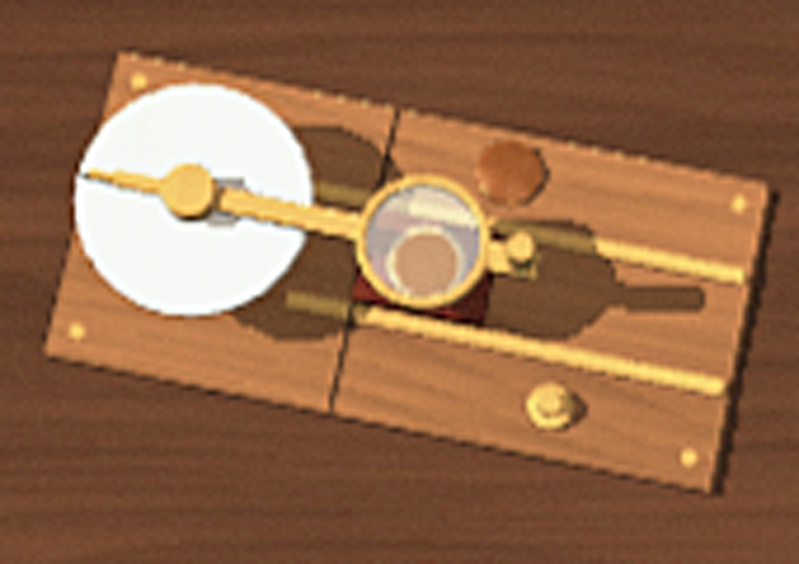

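The final crop shows the magnifier ring at (424,241) over the lens at (424,264), offset by parallax. The tail tip is at (86,176), on the dial line's end, and the carrier's near edge is on the line. Now the numbers.

```bash
python3 - <<'E'
from h import *
N=np.load('board.npz');c=lambda P:[((x+.5)/4.7-.5+155,(y+.5)/4.7-.5+150) for x,y in P]
b=lambda P,z:((w('t5',c(P),z)[:,:2]-N['o'])@N['R']).round(4)
m=b([(424,241)],.092);k=b([(520,246)],.127);t=b([(86,176)],.088);l=b([(424,264)],.038);d0=b([(85,176),(302,218)],.076)
print('mag',m,'post',k,'tail',t,'lens',l,'start dial line',d0)
print('angles',np.arctan2(m[0,1],m[0,0]),np.arctan2(k[0,1],k[0,0]),np.arctan2((m-t)[0,1],(m-t)[0,0]),'mag-lens',np.hypot(*(m-l)[0]))
print('line',b([(398,110),(331,412),(347,335)],.01),'carrier near corner top, far corner',b([(356,291),(485,318)],.036))
a,z=load('t0')['im'].astype(int),load('t5')['im'].astype(int);D=np.abs(a-z).max(2)
for n,(u,v) in dict(spare=(263,186),knob=(272,236),stick=(128,266),hood=(430,222),driver=(382,285),tin=(376,156)).items(): print(n,(D[v-12:v+13,u-12:u+13]>60).sum())
E
```

```text
mag [[ 0.1198 -0.0008]] post [[ 0.1688 -0.0008]] tail [[-0.0539 -0.0018]] lens [[ 0.1181 -0.0018]] start dial line [[-0.0571  0.0006]
 [ 0.0554  0.0016]]
angles -0.0066776970689578045 -0.004739301009466523 0.005756988787194154 mag-lens 0.001972308292331608
line [[ 0.0843  0.0837]
 [ 0.0847 -0.0842]
 [ 0.084  -0.0423]] carrier near corner top, far corner [[ 0.0862 -0.0228]
 [ 0.155  -0.0231]]
spare 64
knob 3
stick 4
hood 0
driver 1
tin 10
```

```bash
python3 -c "
from bench import *
print(job_done())"
```

```text
the job is handed in; nothing more can be done
None
```

The lens carrier is on the scribed line and the magnifier arm lies along the dial's line. I handed the job in at about 11.5 s of the 54 s allowed. The hand-in gives no verdict, so the results below are my own measurements.

- **Carrier:** I pinched the mahogany carrier lightly along its length and slid it about 68 mm without lifting it, then released it. Its near edge should be at board x = 85 mm. The checks gave 85.0 mm from the gripped tool pose, 84.4 mm from the wrist camera after release, and 85.6 mm from its corners in the top view. The lens centre, seen through the magnifier, gave 83.1 mm. These differ by about 2.5 mm, but all are inside 82–88 mm.
- **Arm:** I pinched the finger post and swung the arm about 49°, then let go. The final top view puts it within 0.007 rad of the dial's line (limit 0.04), with the magnifier about 2 mm from the carrier's lens (limit 20 mm). The tool pose while still gripping read 0.010 rad.
- **Everything else:** The knob, hood, stick, screwdriver and tin looked unchanged from the start. The spare lens patch showed some changed pixels. I put these down to the ring and its shadow, because the lens itself is at the same spot in the picture. The gripper is well clear of everything.

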